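Latch the large ingredient box

TASK

Two steel ingredient boxes with sliding lids stand on the table, both with their toggle latch open. Latch the larger box: flip its wire bail over so that the bar drops behind the hooked keeper on the lid, and only then press the lever over and fully down, past its center, so that it pulls the bail tight and stays down by itself. Leave the smaller box alone.

Things in the scene. Friction and masses are not known exactly. Their poses are not given: they have to be found in the camera images.
- large_box_keeper (a point): Keeper on the lid of the larger steel box (150 wide, 230 long, 70 mm high, fixed): a plate hook 22 mm wide, 13 high, its top leaning 30 degrees to +y. Point: its middle, 5 mm above the lid. y runs along the box from latch to keeper, z up. The lid yields up to 10 mm to -y, sprung. The lever's hinge line (along x) is 70 mm towards -y and 9 mm above this point. Box top and lid are level.
- large_box_bail_bar (a point): Middle of the end bar of the larger box's wire bail, a 39 mm wide U, legs 98 mm from bar to pin on the lever, 28 mm from its hinge. A 24x24x3 mm tab goes on outward from the bar. At first it stands leaning 15 to 27 degrees back (keeper's -y) on a stop. Loosely hinged: pushed past upright to +y it falls over the lever onto the lid, bar 15 to 23 mm behind the keeper.
- large_box_lever (a joint): Lever of the larger box's latch, rad: plate 20 mm wide, 3 thick, 64 long from hinge to curled end. 0: stands leaning 10 degrees to keeper's +y; 0.17: upright; grows as it swings to -y; 1.745: stop, flat, pointing to -y, 14 mm above the box top. Stays where left. With the bail hooked it takes 2 to 4 N near its end, most about 0.4 rad before the stop; past 1.6 it holds itself.
- small_box: The smaller box, 90 wide x 210 long x 48 mm high, fixed to the table, with the same latch standing open (reaching up to 0.21 m). Origin: centre of its underside; axes as the keeper's. Not to be touched.

How it is judged:
On the way:
1. the bail's bar lies down on the lid behind the keeper (on the side away from the latch) while the lever is still up (y of large_box_bail_bar in the frame of large_box_keeper above 0.003 m and z of large_box_bail_bar in the frame of large_box_keeper below 0.006 m and value of joint large_box_lever below 0.8 rad), for 0.2 s.
At the end, for the whole second after the job is handed in: The larger box's lever is down (joint above 1.6 rad) and stays there untouched, with the bail's bar caught behind the keeper: 0 to 12 mm to its +y and no more than 6 mm above the keeper point (value of joint large_box_lever above 1.6 rad and y of large_box_bail_bar in the frame of large_box_keeper between 0 and 0.012 m and z of large_box_bail_bar in the frame of large_box_keeper below 0.006 m).
It fails at once if the robot pushes on the smaller box or its latch (more than 2 N) (contact force between any of the fingers, the arm and small_box above 2 N).
It also fails if it takes over 45 s, if anything falls off the work surface, if the arm or the gripper's body presses on something with over 40 N, if the wrist force passes 120 N, or if a joint passes its speed limit or range.

ROBOT

A 6-joint arm with a two-finger parallel gripper is mounted at the origin on a cart in front of the work surface, level with it; the furniture and walls round the work are solid. World frame = base frame: x ahead of the robot, y to its left, z up, the work surface at z = 0. Lengths are in m, angles in rad, forces in N, time in s.
With the tool pointing down it reaches from about 0.3 to 0.875 m from the base axis. Payload 6.4 kg.
Tool frame: the origin (TCP) lies between the finger pads; the fingertips stand 8 mm ahead of it and the grasp point (between the pads) lies 11 mm behind it; z points along the fingers, y is the direction in which the jaws open and shut (so a half turn about z gives the same grasp; the last joint's range is limited). The gripper opens to 85 mm and grips with 20 to 120 N. Pads are 22 mm wide; open, the fingers measure 114 mm over their backs; the gripper's body (76 mm by 85 mm) begins 54 mm behind the grasp point. The pads swing forward as they close: fully open they stand 13 mm farther back than shut.
Start: joints at [1.005, 0.181, 1.607, -0, 1.354, -0.206], TCP at [0.202, 0.538, 0.239] pointing down, gripper open.
Joint ranges: [-2.99, 2.99], [-0.89, 2.07], [0.3, 2.58], [-1.14, 4.28], [0, 2.63], [-3.12, 3.12]. Speed limits (rad/s): [2.57, 2.57, 3.01, 3.14, 3.14, 3.14].

INTERFACE

Orientations are given as a unit quaternion [w, x, y, z].
In Python, from bench import monitor, viewer, workorder, spotter gives the robot as it stands. The module is installed in compiled form; this text tells all that it offers.
- The arm moves only by the tool move_arm, never from a script. Its argument "motion" is a list of rows, each a list of 3 entries, a list of its own where there are three numbers: the shift along the tool's x, y, z in units of 60 mm (1.0 is 60 mm), then the turn, a rotation vector about the tool's x, y, z in units of 8 degrees (1.0 is 8 degrees), then the opening in per cent of the stroke, from 0 (shut) to 100 (fully open). In form: [[[dx, dy, dz], [rx, ry, rz], grip], ...]. A call has 1 to 10 rows; each row is the pose to reach, as a shift and turn from the pose commanded when the call began, along the tool's axes at that moment; what a row does not reach only later rows make up. A row lasts 1/8 s, in which the tool goes at most 62.5 mm and 10.7 degrees, less where a joint would pass 70% of its speed; a pose out of reach is approached as far as the arm can. A call with a gripper value outside its range is refused whole. The fingers move at their own pace and stop on an object; the grip force is fixed at half the most. Time passes only in rows, so rows that repeat a pose let the fingers close. It gives the time, the measured TCP pose, the force and the opening at its end, in the units of the state.
- monitor.get_obs(): the state, without advancing time (a new reading comes with each control period).
- viewer.camera(name): name is "scene" or "side" or "wrist"; returns the picture (400x640x3 uint8, blue, green, red); there is no depth.
- viewer.calibration(name): a dict with "fovy" (degrees; the focal length in pixels is half the picture's height over the tangent of half this angle, whatever the lens; pixels are square), "cx", "cy" (the principal point, pixels), "extrinsics" (4x4, takes a point from camera to world coordinates). Camera axes: x right, y down, z forward; pixel columns grow to the right and rows downward; lengths in m; the calibration is good to about 2 mm. A picture is of the moment at which its call begins: read the wrist's pose just before it. calibration takes no time and is no camera call; for the wrist camera it gives the pose at the moment of the call.
- workorder.hand_in(): hands the job in, once; it reports no verdict.
Trained networks look in the newest picture that a camera, given by its name, has taken for a name from the list of things; names that differ only in an ending like _2 or _b are one class to them, and where a whole thing is asked for, a point or a joint stands for the part that bears it (a point fixed in the world has none). Each returns a list of dicts, best first, with "score" (0 to 1); they miss things now and then, are a little off and sometimes report something else, mostly with a low value. They report only what shows in the picture. A call takes as long as a camera call.
- spotter.search_frame(camera, name): "centre" ([column, row] as shares, 0 to 1, of the picture: columns of its width, rows of its height, amid what is visible of it).
- spotter.outline_of(camera, name): "region" (400x640 bool, what is visible of it) and "centre" ([column, row] as shares, 0 to 1, of the picture: columns of its width, rows of its height, amid what is visible of it).
The state is a dict: "time_s": time; "q": joint angles; "dq": joint speeds; "joint_efforts": joint torques, N m; "eef_pos": TCP position; "eef_rot": TCP orientation; "wrist_force": force on the tool from outside, world axes, zero at the start; "torque": the same for the moment, N m; "opening": opening from 0.0 (shut) to 1.0 (fully open).
Only numpy, scipy, OpenCV 4.12 (cv2) and the standard library are available. Lean on these libraries where they do the work, as an engineer would, in place of code of your own. Each camera call takes 0.05 s, during which the arm holds its last target. There are 200 camera calls.

## Working session

There is one attempt and no reset: what is moved stays moved. The work goes in short steps, Python scripts to look and compute and a tool call to move; the robot and the scene stay as the last step left them, time stands still between calls to the robot, and variables do not carry over. Pictures are saved under pics/ and viewed, about 8 in all and at most 12, crops included, and the job is handed in when it is done.

Besides the shell and the picture viewer there is one more tool, called after "Request:" by a JSON object that holds its "op" and its "data". move_arm: Moves the arm, as the interface text tells. Its arguments: {"type":"object","properties":{"motion":{"type":"array","items":{"type":"array"}}},"required":["motion"]}

```bash
mkdir -p pics
cat > h.py <<'E'
import numpy as np, cv2
from bench import monitor, viewer, workorder, spotter
def cal(n):
    c=viewer.calibration(n); f=200/np.tan(np.radians(c["fovy"])/2); return f,c["cx"],c["cy"],np.array(c["extrinsics"])
def ray(n,u,v,C=None):
    f,cx,cy,E=C or cal(n); d=E[:3,:3]@np.array([(u-cx)/f,(v-cy)/f,1]); return E[:3,3],d/np.linalg.norm(d)
def proj(n,p,C=None):
    f,cx,cy,E=C or cal(n); q=E[:3,:3].T@(np.array(p)-E[:3,3]); return f*q[0]/q[2]+cx,f*q[1]/q[2]+cy
def tri(rs):
    A=sum(np.eye(3)-np.outer(d,d) for o,d in rs); b=sum((np.eye(3)-np.outer(d,d))@o for o,d in rs); return np.linalg.solve(A,b)
def onz(n,u,v,z):
    o,d=ray(n,u,v); return o+d*(z-o[2])/d[2]
E
python3 - <<'E'
from h import *
o=monitor.get_obs(); print({k:np.round(v,3) for k,v in o.items()})
for n in ["scene","side"]:
    cv2.imwrite(f"pics/{n}0.png",viewer.camera(n)); print(n,cal(n)[0],np.round(cal(n)[3],3).tolist())
    for k in ["large_box_keeper","large_box_bail_bar","large_box_lever","small_box"]:
        print(k,[(np.round(r["centre"]*np.array([640,400])),round(r["score"],2)) for r in spotter.search_frame(n,k)])
E
```

```text
{'time_s': np.float64(0.0), 'q': array([ 1.005,  0.182,  1.608, -0.   ,  1.354, -0.206]), 'dq': array([-0.001, -0.   ,  0.001,  0.001, -0.   , -0.   ]), 'joint_efforts': array([ 1.0000e-03, -4.4487e+01, -3.5134e+01, -0.0000e+00,  9.0000e-03,
       -0.0000e+00]), 'eef_pos': array([0.202, 0.538, 0.238]), 'eef_rot': array([-0.   ,  0.179,  0.984, -0.001]), 'wrist_force': array([-0.406,  0.265, -0.531]), 'torque': array([ 0.023, -0.014,  0.063]), 'opening': np.float64(1.001)}
scene 404.0107860965065 [[0.837, -0.254, 0.484, 0.04], [-0.547, -0.39, 0.741, -0.754], [0.0, -0.885, -0.466, 0.603], [0.0, 0.0, 0.0, 1.0]]
large_box_keeper [(array([289., 186.]), 0.8)]
large_box_bail_bar [(array([305., 156.]), 0.71)]
large_box_lever [(array([301., 184.]), 0.75)]
small_box [(array([370., 268.]), 0.87)]
side 462.81118596186474 [[0.932, -0.237, 0.275, 0.229], [-0.363, -0.581, 0.728, -0.785], [-0.013, -0.779, -0.627, 0.817], [0.0, 0.0, 0.0, 1.0]]
large_box_keeper [(array([300., 179.]), 0.72)]
large_box_bail_bar [(array([310., 157.]), 0.61)]
large_box_lever [(array([312., 179.]), 0.94)]
small_box [(array([355., 297.]), 0.73), (array([305., 181.]), 0.38)]
```

View pics/scene0.png

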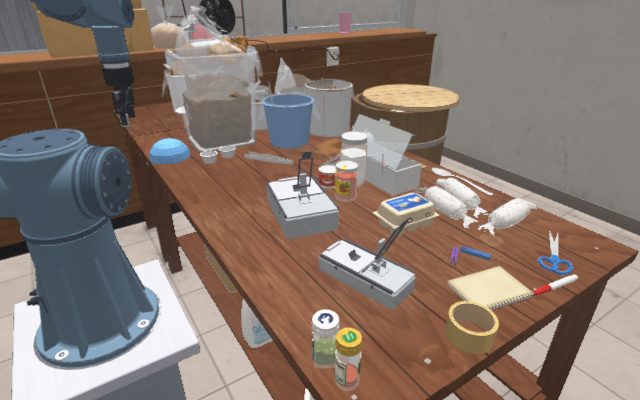

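View pics/side0.png

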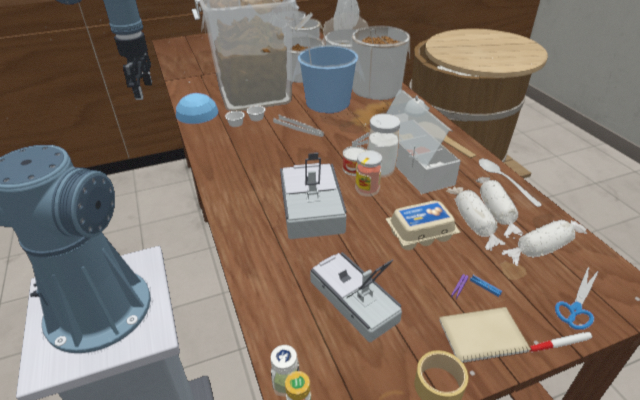

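The scene view shows the large box around (300,205) and the small box around (367,270). The side view has them at (312,200) and (355,293). Next I'll zoom in on the large latch.

Run:
```python
from h import *
a=cv2.imread("pics/scene0.png")[140:240,255:345];b=cv2.imread("pics/side0.png")[143:243,270:360]
cv2.imwrite("pics/crop0.png",np.hstack([cv2.resize(x,None,fx=4.4,fy=4.4,interpolation=cv2.INTER_CUBIC) for x in (a,b)]))
P=dict(keeper=((289,186),(300,179)),bar=((305,156),(310,157)),lever=((301,184),(312,179)),small=((370,268),(355,297)))
for k,(s,d) in P.items(): print(k,np.round(tri([ray("scene",*s),ray("side",*d)]),3), np.round(onz("scene",*s,.08),3),np.round(onz("side",*d,.08),3))
```

```text
keeper [0.538 0.172 0.088] [0.546 0.187 0.08 ] [0.542 0.182 0.08 ]
bar [0.537 0.079 0.214] [0.707 0.362 0.08 ] [0.605 0.273 0.08 ]
lever [0.563 0.146 0.099] [0.582 0.179 0.08 ] [0.572 0.17  0.08 ]
small [ 0.518 -0.223  0.057] [ 0.497 -0.244  0.08 ] [ 0.509 -0.242  0.08 ]
```

View pics/crop0.png

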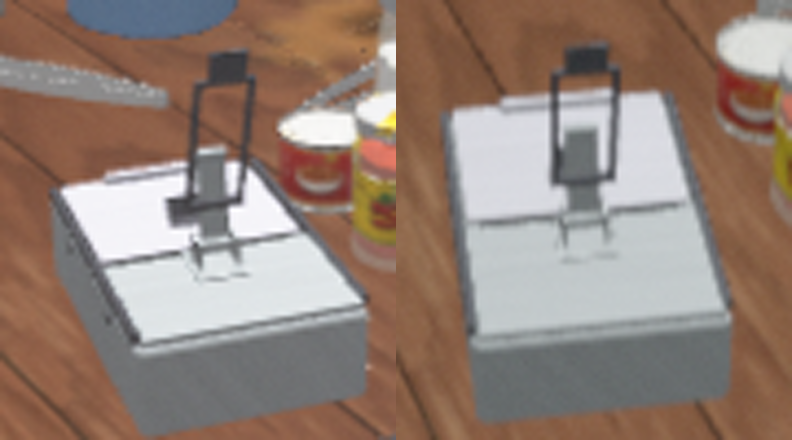

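Run:
```python
from h import *
S=dict(BL=(286.4,218.4),BR=(338.4,208.6),TL=(267.5,183.2),TR=(313,176))
D=dict(BL=(286.8,221.4),BR=(344.8,214.6),TL=(281.8,168.5),TR=(331.8,164.6))
for k in S: print(k,np.round(onz("scene",*S[k],.07),3),np.round(onz("side",*D[k],.07),3),np.round(tri([ray("scene",*S[k]),ray("side",*D[k])]),3))
c=lambda x,y:(x/4.4+255,y/4.4+140); d=lambda x,y:((x-396)/4.4+270,y/4.4+143)
Q=dict(barL=((196,83),(553,74)),barR=((250,80),(617,70)),levtop=((210,150),(581,128)),levbase=((215,235),(582,212)),tabtop=((229,52),(586,46)))
for k,(a,b) in Q.items(): print(k,np.round(tri([ray("scene",*c(*a)),ray("side",*d(*b))]),3))
print(onz("scene",*c(170,210),.08),onz("side",*d(556,172),.08))
f,cx,cy,E=cal("wrist"); print(f,np.round(E,3).tolist())
```

```text
BL [0.457 0.043 0.07 ] [0.457 0.041 0.07 ] [0.457 0.041 0.071]
BR [0.599 0.012 0.07 ] [0.599 0.011 0.07 ] [0.598 0.01  0.071]
TL [0.511 0.257 0.07 ] [0.515 0.263 0.07 ] [0.519 0.276 0.061]
TR [0.654 0.226 0.07 ] [0.654 0.227 0.07 ] [0.653 0.225 0.071]
barL [0.528 0.089 0.203]
barR [0.565 0.088 0.197]
levtop [0.553 0.117 0.143]
levbase [0.55  0.109 0.088]
tabtop [0.544 0.079 0.223]
[0.5517598  0.16965225 0.08      ] [0.55285744 0.16257424 0.08      ]
350.61459390648673 [[0.351, 0.904, 0.243, 0.142], [0.936, -0.339, -0.091, 0.561], [-0.0, 0.259, -0.966, 0.373], [0.0, 0.0, 0.0, 1.0]]
```

Request:
{"op": "move_arm", "data": {"motion": [[[0,0,-1.0],[0,0,0],0],[[-8.1,-6.0,-1.0],[0,0,-1],0],[[-8.1,-6.0,-1.0],[0,0,-1],0],[[-8.1,-6.0,-1.0],[0,0,-1],0],[[-8.1,-6.0,-1.0],[0,0,-1],0],[[-8.1,-6.0,-1.0],[0,0,-1],0],[[-8.1,-6.0,-1.0],[0,0,-1],0],[[-8.1,-6.0,-1.0],[0,0,-1],0],[[-8.1,-6.0,-1.0],[0,0,-1],0],[[-8.1,-6.0,-1.0],[0,0,-1],0]]}}

```text
time_s: 1.75
eef_pos: [0.5085, 0.0637, 0.2996]
eef_rot: [0.0, 0.11, 0.994, 0.0]
wrist_force: [0.9, 0.6, 0.2]
opening: 0.003
```

Run:
```python
from h import *
C=cal("wrist"); im=viewer.camera("wrist")
for k in ["large_box_keeper","large_box_bail_bar","large_box_lever"]:
    print(k,[(np.round(r["centre"]*np.array([640,400])),round(r["score"],2)) for r in spotter.search_frame("wrist",k)])
print("exp keeper",proj("wrist",[.564,.168,.08],C),"bar",proj("wrist",[.547,.088,.203],C))
cv2.imwrite("pics/w1.png",im); print(np.round(monitor.get_obs()["eef_pos"],4))
np.savez("c1.npz",f=C[0],cx=C[1],cy=C[2],E=C[3])
```

```text
large_box_keeper [(array([456., 186.]), 0.92)]
large_box_bail_bar [(array([366., 235.]), 0.57)]
large_box_lever [(array([381., 218.]), 0.77), (array([456., 184.]), 0.49)]
exp keeper (np.float64(432.4467525457097), np.float64(195.53246350783448)) bar (np.float64(368.8834941590641), np.float64(242.51497478074918))
[0.5078 0.0647 0.299 ]
```

View pics/w1.png

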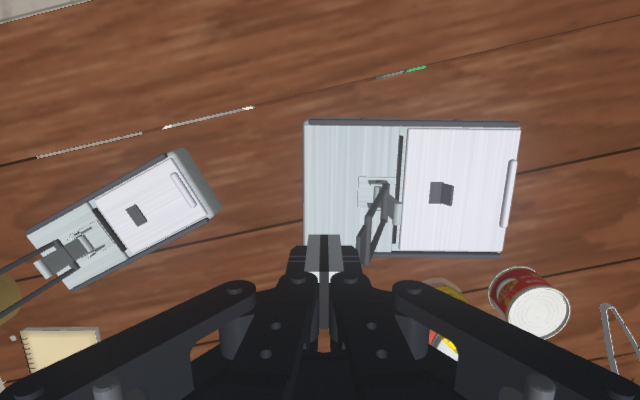

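Run:
```python
from h import *
for n,u,v,z in [("keep",441,193,.08),("lidTL",304,122,.07),("lidTR",520,124,.07),("lidBR",503,253,.07),("hingeR",397,200,.084),("bar",365,235,.205),("bar2",365,260,.2)]: print(n,np.round(onz("wrist",u,v,z),4))
```

```text
keep [0.5621 0.1777 0.08  ]
lidTL [0.4606 0.0549 0.07  ]
lidTR [0.511  0.2688 0.07  ]
lidBR [0.6501 0.2389 0.07  ]
hingeR [0.5582 0.1312 0.084 ]
bar [0.5388 0.0872 0.205 ]
bar2 [0.5599 0.0836 0.2   ]
```

Request:
{"op": "move_arm", "data": {"motion": [[[-0.45,-0.38,0],[0,0,0],0],[[-0.45,-0.38,0.8],[0,0,0],0],[[-0.45,-0.38,1.68],[0,0,0],0],[[-0.45,-0.38,1.68],[0,0,0],0]]}}

```text
time_s: 2.45
eef_pos: [0.5252, 0.0395, 0.1947]
eef_rot: [-0.005, 0.109, 0.994, 0.0]
wrist_force: [0.4, -1.0, 1.3]
opening: -0.003
```

Request:
{"op": "move_arm", "data": {"motion": [[[0,0.25,0],[0,0,0],0],[[0,0.5,0],[0,0,0],0],[[0,0.7,0],[0,0,0],0],[[0,0.9,0],[0,0,0],0],[[0,1.1,0],[0,0,0],0],[[0,1.3,0],[0,0,0],0],[[0,1.5,0],[0,0,0],0],[[0,1.7,0],[0,0,0],0],[[0,1.9,0],[0,0,0],0],[[0,1.9,0],[0,0,0],0]]}}

```text
time_s: 3.7
eef_pos: [0.5539, 0.1496, 0.1982]
eef_rot: [-0.0, 0.109, 0.994, -0.0]
wrist_force: [0.0, 0.6, 0.2]
opening: 0.001
```

Run:
```python
from h import *
a=viewer.camera("scene")[140:240,255:345];b=viewer.camera("side")[143:243,270:360]
w=viewer.camera("wrist")[60:300,160:480]
t=np.hstack([cv2.resize(x,None,fx=4.0,fy=4.0,interpolation=cv2.INTER_CUBIC) for x in (a,b)])
cv2.imwrite("pics/c2.png",t[:, :]); cv2.imwrite("pics/w2.png",w)
for n in ["scene","wrist"]:
  for k in ["large_box_bail_bar","large_box_keeper"]:
    r=spotter.search_frame(n,k)
    print(n,k,[(np.round(q["centre"]*np.array([640,400])),round(q["score"],2)) for q in r])
```

```text
scene large_box_bail_bar []
scene large_box_keeper [(array([288., 186.]), 0.57), (array([369., 271.]), 0.56)]
wrist large_box_bail_bar [(array([388., 180.]), 0.78)]
wrist large_box_keeper [(array([394., 169.]), 0.7)]
```

View pics/c2.png

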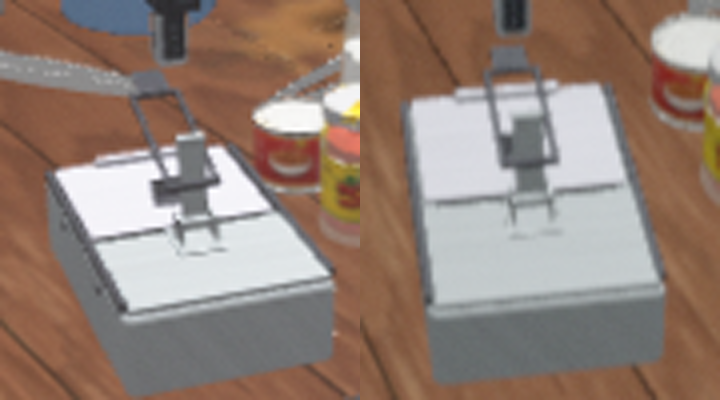

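The bail appears to be partway through its fall toward +y. Time only passes in rows and camera calls, so I'll hold briefly and look again.

Request:
{"op": "move_arm", "data": {"motion": [[[0,0,0],[0,0,0],0],[[0,0,0],[0,0,0],0],[[0,0,0],[0,0,0],0],[[0,0,0],[0,0,0],0]]}}

```text
time_s: 4.55
eef_pos: [0.5539, 0.1488, 0.1985]
eef_rot: [-0.0, 0.11, 0.994, -0.0]
wrist_force: [-0.4, -0.3, -0.1]
opening: -0.001
```

Run:
```python
from h import *
a=viewer.camera("scene")[140:240,255:345];w=viewer.camera("wrist")[60:260,220:520]
cv2.imwrite("pics/c3.png",np.hstack([cv2.resize(a,(360,400),interpolation=cv2.INTER_CUBIC),cv2.resize(w[:,60:280],(440,400),interpolation=cv2.INTER_CUBIC)]))
```

```text
(no output)
```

View pics/c3.png

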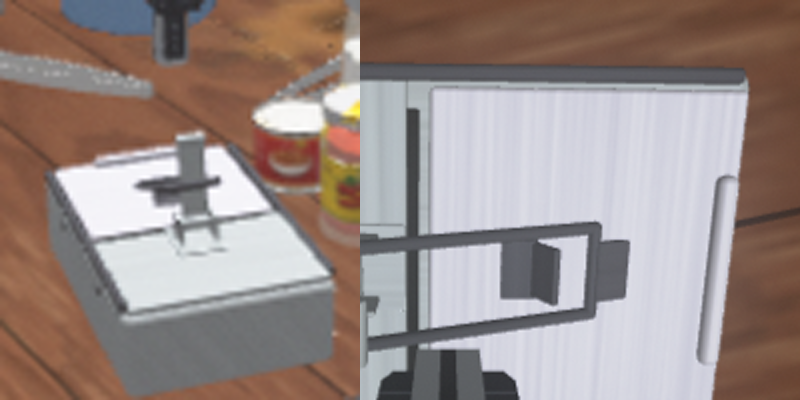

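The bail is lying on the lid: its bar sits beyond the keeper (crop at about (592,270), keeper at (530,270)), and the lever is still up. Next I'll push the lever from its +y side.

Request:
{"op": "move_arm", "data": {"motion": [[[0,0.1,0.5],[0,0,0],0],[[0,0.1,0.97],[0,0,0],0],[[0,0.0,0.97],[0,0,0],0],[[0,-0.18,0.97],[0,0,0],0],[[0,-0.35,0.97],[0,0,0],0],[[0,-0.5,0.97],[0,0,0],0],[[0,-0.65,0.97],[0,0,0],0],[[0,-0.8,0.97],[0,0,0],0],[[0,-0.8,0.97],[0,0,0],0]]}}

```text
time_s: 5.78
eef_pos: [0.5432, 0.1011, 0.1402]
eef_rot: [-0.0, 0.11, 0.994, -0.0]
wrist_force: [0.6, 1.0, 0.3]
opening: 0.001
```

Run:
```python
from h import *
a=viewer.camera("scene")[140:240,255:345];w=viewer.camera("wrist")[60:260,280:500]
cv2.imwrite("pics/c4.png",np.hstack([cv2.resize(a,(360,400),interpolation=cv2.INTER_CUBIC),cv2.resize(w,(440,400),interpolation=cv2.INTER_CUBIC)]))
```

```text
(no output)
```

View pics/c4.png

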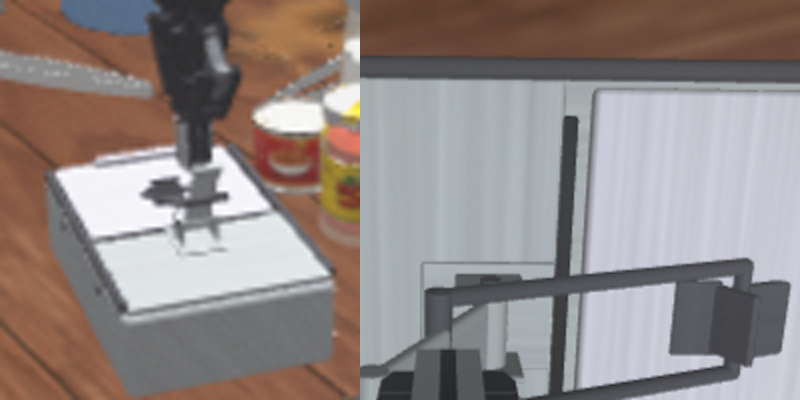

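The lever has swung past upright and the bar has drawn up against the keeper. I'll continue along the arc.

Request:
{"op": "move_arm", "data": {"motion": [[[0,-0.13,0.05],[0,0,0],0],[[0,-0.25,0.12],[0,0,0],0],[[0,-0.36,0.22],[0,0,0],0],[[0,-0.46,0.35],[0,0,0],0],[[0,-0.52,0.46],[0,0,0],0],[[0,-0.56,0.57],[0,0,0],0],[[0,-0.58,0.66],[0,0,0],0],[[0,-0.58,0.74],[0,0,0],0],[[0,-0.58,0.76],[0,0,0],0]]}}

```text
time_s: 7.0
eef_pos: [0.5354, 0.0678, 0.0941]
eef_rot: [-0.001, 0.11, 0.994, -0.0]
wrist_force: [-0.2, -0.6, 0.1]
opening: 0.002
```

Request:
{"op": "move_arm", "data": {"motion": [[[0,0,0.06],[0,0,0],0],[[0,0,0.12],[0,0,0],0],[[0,0,0.12],[0,0,0],0]]}}

```text
time_s: 7.38
eef_pos: [0.5363, 0.0678, 0.0922]
eef_rot: [0.0, 0.109, 0.994, -0.001]
wrist_force: [-18.1, -0.3, 39.8]
opening: 0.002
```

The finger now meets a hard stop, with the tip at about 84 mm. I'll retreat and look.

Request:
{"op": "move_arm", "data": {"motion": [[[0,0,-0.5],[0,0,0],0],[[0,0,-1.5],[0,0,0],0],[[0,0,-2.5],[0,0,0],0],[[0,0,-2.5],[0,0,0],0]]}}

```text
time_s: 7.88
eef_pos: [0.5393, 0.0678, 0.2438]
eef_rot: [0.006, 0.11, 0.994, 0.0]
wrist_force: [0.3, 0.0, -0.4]
opening: -0.002
```

Run:
```python
from h import *
a=viewer.camera("scene")[140:240,255:345];w=viewer.camera("wrist")[80:280,280:500]
cv2.imwrite("pics/c5.png",np.hstack([cv2.resize(a,(360,400),interpolation=cv2.INTER_CUBIC),cv2.resize(w,(440,400),interpolation=cv2.INTER_CUBIC)]))
print(monitor.get_obs()["wrist_force"])
```

```text
[ 0.05513436  1.17311142 -0.99158879]
```

View pics/c5.png

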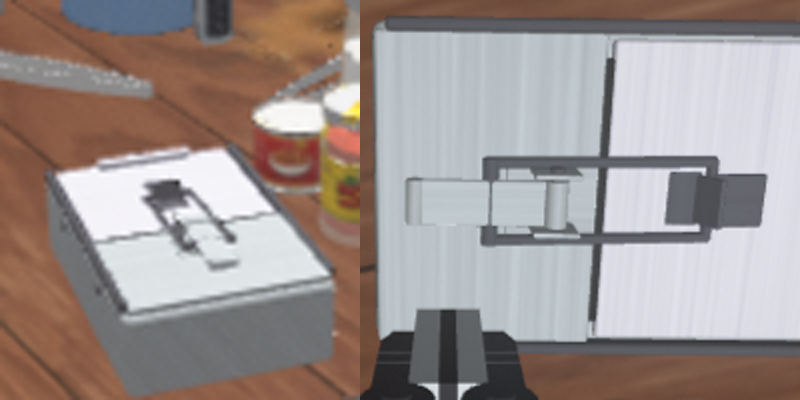

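The lever is flat, pointing to −y, with no tool on it. The bail is taut and its bar is tucked under the keeper hook. I'm handing the job in.

```bash
python3 -c "
from h import *
print(workorder.hand_in())"
```

```text
the job is handed in; nothing more can be done
None
```

The larger box is latched, and I handed the job in at about 8 s of robot time; no verdict was reported. I used closed fingers for both steps. First I pushed the bail past upright, and it fell onto the lid behind the keeper with the lever still up. Then I swung the lever over and pressed it down to its stop.

**Last checks:**
- **Lever:** after I backed the tool away, the pictures showed it flat, pointing to −y and staying down by itself. I judged this from the pictures and from the stop, and did not measure the joint angle.
- **Bail:** it looked taut, with its bar caught under the keeper hook. I did not measure the bar's exact offset or height.
- **Forces:** the final press against the stop reached a reading of about 44 N at the wrist, well under the 120 N limit. That push went through the fingertips. With the tool away, the reading was about 1.5 N, close to its resting level.
- **Smaller box:** I kept the tool away from it and never came near it. I took no separate contact reading there.

No check failed. The keeper detector disagreed by about 15 pixels in one wrist picture, so I used the position I read from the picture myself.

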